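# Hook and latch the tube block into the heating shaker

### The job

Fit the aluminium tube block into the well of the heating shaker's dark carriage, which has been left parked anywhere in its side-to-side stroke: tilt the block so that its tongue slips in under the steel lip at the back of the well, bring it down level, then press its front edge down until the sprung blue catch snaps over its front flange. Do it without shoving the shaker along the bench, let go of the block, and leave the tube rack, the green-lidded jar, the brown dropper bottle and the beaker standing where they are.

Things in the scene. Friction and masses are not known exactly. Their poses are not given: they have to be found in the camera images.
- handle (a point): Middle of the black handle bar on the aluminium tube block, 60 mm above the middle of the block's underside (z up, x towards its tongue). Bar 14 mm thick (x), 58 mm long (y), 16 mm high, 36 mm of it free between its end posts, gap below it 16 mm. Block body 90 (x) x 72 (y) x 36 mm high, eight tube holes, about 0.45 kg. Starts level on the bench, tongue roughly away from the robot
- tongue_tip (a point): Middle of the end face of the block's tongue, 60 mm in front (+x) of the block's middle and 3.5 mm above its underside; axes as the block's. The tongue is 44 mm wide, 7 mm thick, flush with the underside, and stands 15 mm out from the body's +x end. At the other end a flange 44 mm wide, 8 mm thick, flush with the underside, stands 7 mm out (52 mm from the middle)
- front_edge (a point): Where to press: on the block's flat top, 39 mm from its middle towards the -x end, 36 mm above its underside; axes as the block's
- shaker: White heating shaker, 245 mm front to back, 160 mm wide, 2 kg, loose on rubber feet (slides if pushed sideways with over 10 N); origin on the bench at mid-stroke, x to its back, y to its left, z up. On it a dark carriage 100 mm wide, top 62 mm high, stands anywhere within 12 mm to the left or right of mid-stroke: this is not measured, look or feel for it. About 4 N sideways moves it
- well (a point): Point on the shaker: where the middle of the well's flat floor is when the carriage stands at mid-stroke (it does not move with the carriage), 50 mm above the bench. Well 75 mm wide, 115 mm long: front wall 53.5 mm in front of this point, back wall 61.5 mm behind it; side and front walls 12 mm high. The seated block lies on this floor, its middle over the well's, 1.5 mm to spare all round
- lip_edge (a point): Middle of the lower front edge of the steel lip over the back of the well, at mid-stroke (does not move with the carriage): 51 mm behind the well's middle, 10 mm above its floor. The lip, 3.5 mm thick, 74 mm wide, covers the last 10.5 mm of the well; nothing stands above it. Tilted 10 to 14 degrees, tongue end down, the tongue goes in beneath it along the floor till it meets the back wall
- catch (a joint): Blue sprung catch in the middle of the front wall, 30 mm wide: metres pushed to the front, 0 = sprung home, at most 0.0075. Its nose stands 5.5 mm into the well, flat side 9.5 mm above the floor, ramp above it up to 21 mm. The block's flange rides down the ramp when 8 to 15 N press on the block's front edge (its weight alone is not enough); then the nose springs over the flange
- rack: Green tube rack with tubes, 50 x 140 x 77 mm, origin at the middle of its underside; bystander
- jar: Specimen jar with a green lid, 63 mm diameter, 67 mm high, origin at the middle of its underside; bystander
- iodine: Brown dropper bottle with a black teat, 36 mm diameter, 99 mm high, origin at the middle of its underside; bystander
- beaker: Clear plastic beaker, 75 mm diameter, 88 mm high, origin at the middle of its underside; bystander

How it is judged:
On the way:
1. the tongue is under the steel lip (x of tongue_tip in the frame of shaker above 0.055 m and z of tongue_tip in the frame of shaker below 0.06 m and y of tongue_tip in the frame of shaker between -0.035 and 0.035 m), for 0.1 s.
At the end, for the whole second after the job is handed in: The block lies level (within 2 degrees) on the floor of the well (within 2.5 mm), its tongue under the lip, and the catch has sprung back (within 1.5 mm) over its flange; it is let go; the rack, jar, dropper bottle and beaker stand upright (all of step 1 and x of handle in the frame of shaker between -0.004 and 0.004 m and y of handle in the frame of shaker between -0.0155 and 0.0155 m and z of handle in the frame of shaker between 0.107 and 0.1125 m and angle between handle's own z axis and vertical below 0.035 rad and angle between the x axis of handle and the x axis of shaker, either way round below 0.06 rad and value of joint catch below 0.0015 m and angle between each of rack, jar, iodine, beaker's own z axis and vertical below 0.2 rad); the robot touches nothing.
It fails at once if the tube rack is shifted more than 25 mm or tipped over (distance of rack from where it was at the start of the episode above 0.025 m or angle between rack's own z axis and vertical above 0.5 rad).
It fails at once if the jar is shifted more than 25 mm or tipped over (distance of jar from where it was at the start of the episode above 0.025 m or angle between jar's own z axis and vertical above 0.5 rad).
It fails at once if the dropper bottle is shifted more than 25 mm or tipped over (distance of iodine from where it was at the start of the episode above 0.025 m or angle between iodine's own z axis and vertical above 0.5 rad).
It fails at once if the beaker is shifted more than 25 mm or tipped over (distance of beaker from where it was at the start of the episode above 0.025 m or angle between beaker's own z axis and vertical above 0.5 rad).
It fails at once if the shaker is shoved more than 15 mm along the bench (distance of shaker from where it was at the start of the episode above 0.015 m).
It also fails if it takes over 48 s, if anything falls off the work surface, if the arm or the gripper's body presses on something with over 40 N, if the wrist force passes 120 N, or if a joint passes its speed limit or range.

### The arm

A 6-joint arm with a two-finger parallel gripper is mounted at the origin on a cart in front of the work surface, level with it; the furniture and walls round the work are solid. World frame = base frame: x ahead of the robot, y to its left, z up, the work surface at z = 0. Lengths are in m, angles in rad, forces in N, time in s.
With the tool pointing down it reaches from about 0.3 to 0.75 m from the base axis. Payload 8.5 kg.
Tool frame: the origin (TCP) lies on the mounting face of the last link; the fingertips stand 166 mm ahead of it and the grasp point (between the pads) lies 147 mm ahead of it (manip.tcp_to_grasp is the z of the grasp point in the tool frame, in m); z points along the fingers, y is the line along which they close (so a half turn about z gives the same grasp; the last joint's range is limited). The gripper opens to 88 mm and grips with 3 to 60 N. Pads are 18 mm wide; open, the fingers measure 123 mm over their backs; the gripper's body (75 mm by 187 mm) begins 45 mm behind the grasp point.
Start: joints at [0.958, 0.381, 1.297, -0, 1.464, -0.215], TCP at [0.213, 0.507, 0.405] pointing down, gripper open.
Joint ranges: [-3.11, 3.11], [-0.89, 2.33], [0.22, 2.48], [-1.42, 4.56], [0.17, 2.85], [-2.88, 2.88]. Speed limits (rad/s): [2.39, 2.39, 3.14, 3.14, 3.14, 3.14].

### API

Orientations are given as a unit quaternion [x, y, z, w].
In Python, from cell import manip, optics gives the robot as it stands.
- The arm moves only by the shell command python3 -m pendant 'ROWS' [FORCE]. ROWS is JSON, a list of rows, each a list of 3 entries, a list of its own where there are three numbers: the shift along the tool's x, y, z in cm, then the turn, a rotation vector about the tool's x, y, z in degrees, then the closure in counts, from 0 (fully open) to 255 (shut). A call has 1 to 20 rows; each row shifts and turns the commanded pose from where the row before left it, along the tool's axes as they then stand; what a row does not reach is not made up. A row lasts 1/12 s, in which the tool goes at most 41.7 mm and 7.16 degrees, less where a joint would pass 70% of its speed; a pose out of reach is approached as far as the arm can. A call is refused whole if a number of a shift passes 4.17 or a number of a turn 7.16, either way. A call with a gripper value outside its range is refused whole. The fingers move at their own pace and stop on an object; FORCE is the grip in N (left out, the last holds). Time passes only in rows, so rows that do not move let the fingers close. It gives the time, the measured TCP pose, the force, the opening and the grip force at its end, in the units of the state.
- manip.sense(): the state, without advancing time (a new reading comes with each control period).
- optics.get_image(name): name is "scene" or "top" or "wrist"; returns (picture, depth): 480x640x3 uint8, blue, green, red; 480x640 float32, m along the optical axis (not along the pixel's ray), 0 where there is no reading.
- optics.camera_info(name): a dict with "fx", "fy", "cx", "cy" (pixels), "R" (3x3) and "t" (3): a world point X has camera coordinates R X + t; the wrist camera has in their place "T_tool_cam" (4x4, takes a point from camera to tool coordinates, whose origin is the TCP and whose axes are the flange's). Camera axes: x right, y down, z forward; pixel columns grow to the right and rows downward; lengths in m; the calibration is good to about 2 mm. A picture is of the moment at which its call begins: read the wrist's pose just before it. camera_info takes no time and is no camera call.
- manip.finish_job(): hands the job in; it is judged then, once.
The state is a dict: "time_s": time; "joint_positions": joint angles; "qvel": joint speeds; "effort": joint torques, N m; "tool_pos": TCP position; "tcp_rot": TCP orientation; "ft_force": force on the tool from outside, world axes, zero at the start; "ft_torque": the same for the moment, N m; "opening": finger opening in m; "grasp_force": force on a finger pad.
Only numpy, scipy, OpenCV 4.12 (cv2) and the standard library are available. Lean on these libraries where they do the work, as an engineer would, in place of code of your own. Each camera call takes 0.05 s, during which the arm holds its last target. There are 200 camera calls.

## Working session

There is one attempt and no reset: what is moved stays moved. The work goes in short steps, Python scripts to look and compute and a shell command to move; the robot and the scene stay as the last step left them, time stands still between calls to the robot, and variables do not carry over. Pictures are saved under pics/ and viewed, at most 10 in all, crops included, and the job is handed in when it is done.

```bash
mkdir -p pics; ls; python3 - <<'E'
from cell import manip, optics
import cv2, numpy as np
s=manip.sense();print(s)
for n in("scene","top"):
    im,d=optics.get_image(n);cv2.imwrite(f"pics/{n}0.png",im);np.save(f"pics/{n}0.npy",d)
    print(n,optics.camera_info(n))
print(optics.camera_info("wrist"))
E
```

```text
pics
{'time_s': 0.0, 'joint_positions': array([ 9.57696951e-01,  3.81168390e-01,  1.29823525e+00, -6.82263502e-06,
        1.46361221e+00, -2.15310115e-01]), 'qvel': array([ 2.11184896e-05,  5.61260166e-04,  8.28302067e-04, -6.99187363e-04,
        1.78378206e-03,  1.23506867e-03]), 'effort': array([ 8.61023636e-05, -4.37925839e+01, -2.24557972e+01,  7.13230530e-02,
        3.52725398e-02, -1.00558862e-04]), 'tool_pos': array([0.21303896, 0.50701201, 0.40416104]), 'tcp_rot': array([ 1.97585463e-01,  9.80285407e-01, -6.52789289e-04, -2.83287141e-04]), 'ft_force': array([-0.10845437,  0.6409173 , -0.59262163]), 'ft_torque': array([ 0.04599641, -0.01916159,  0.002085  ]), 'grasp_force': 0.0, 'opening': 0.08808703813831407}
scene {'fx': 440.49447763265704, 'fy': 440.49447763265704, 'cx': 320.7358604058969, 'cy': 237.55016097652688, 'R': array([[ 0.62899611, -0.77723652,  0.01634861],
       [-0.51529909, -0.43257906, -0.7398258 ],
       [ 0.58209169,  0.45692313, -0.67259982]]), 't': array([-0.38237932,  0.34587325,  0.70824805])}
top {'fx': 437.8549057653463, 'fy': 437.8549057653463, 'cx': 318.5937086934582, 'cy': 243.44572197002114, 'R': array([[ 0.02021596, -0.99953086, -0.02300834],
       [-0.9884681 , -0.01652726, -0.15052463],
       [ 0.15007375,  0.02578601, -0.98833848]]), 't': array([-0.00908409,  0.58850459,  0.99051455])}
{'fx': 417.9769002956709, 'fy': 417.9769002956709, 'cx': 320.13323625599327, 'cy': 238.72826309436206, 'T_tool_cam': array([[-9.02873187e-04, -9.51365412e-01, -3.08063367e-01,
         8.02845251e-02],
       [ 9.99999259e-01, -6.07415051e-04, -1.05497402e-03,
        -4.05755680e-04],
       [ 8.16543466e-04, -3.08064091e-01,  9.51365255e-01,
         2.01429818e-02],
       [ 0.00000000e+00,  0.00000000e+00,  0.00000000e+00,
         1.00000000e+00]])}
```

View pics/top0.png

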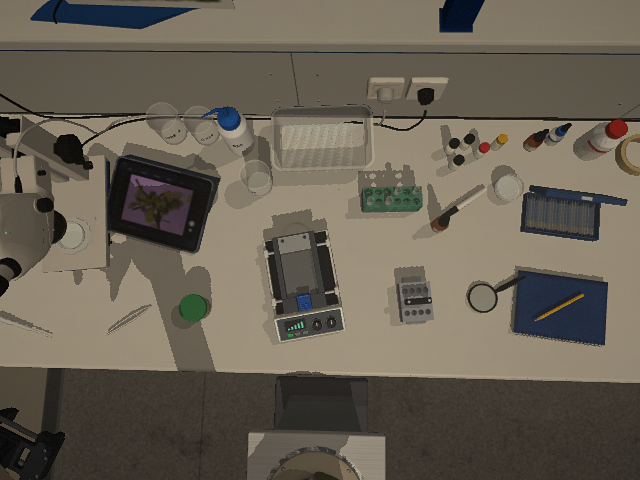

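View pics/scene0.png

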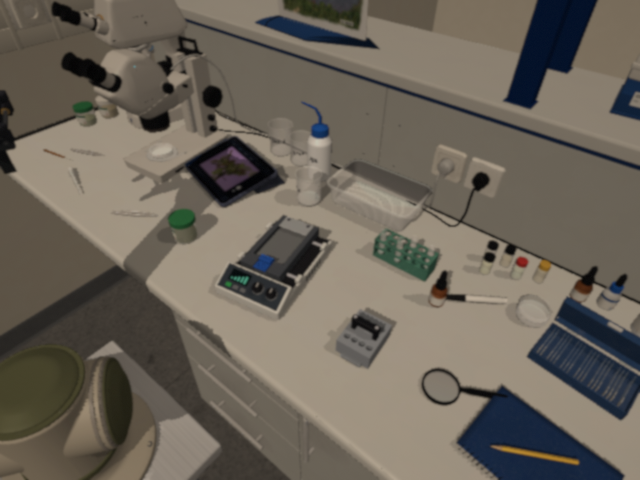

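The top view shows the block at about (415,297) with its handle at (417,300), and the shaker at about (303,285) with the blue catch at (304,302). The rack is at (391,197), the dropper bottle at (437,225), the jar at (194,308) and the beaker at (257,177).

```bash
cat > h.py <<'E'
from cell import manip, optics
import cv2, numpy as np
from scipy.spatial.transform import Rotation as R
def cam(n):
    i=optics.camera_info(n)
    if n=="wrist":
        s=manip.sense();T=np.eye(4);T[:3,:3]=R.from_quat(s["tcp_rot"]).as_matrix();T[:3,3]=s["tool_pos"]
        W=T@i["T_tool_cam"]
    else:
        W=np.eye(4);W[:3,:3]=i["R"].T;W[:3,3]=-i["R"].T@i["t"]
    return i,W
def ray(i,W,u,v,z):
    d=W[:3,:3]@np.array([(u-i["cx"])/i["fx"],(v-i["cy"])/i["fy"],1]);o=W[:3,3]
    return o+d*(z-o[2])/d[2]
def cloud(i,W,D):
    v,u=np.mgrid[:480,:640]
    P=np.stack([(u-i["cx"])/i["fx"]*D,(v-i["cy"])/i["fy"]*D,D],-1)
    return P@W[:3,:3].T+W[:3,3]
E
python3 - <<'E'
from h import *
i,W=cam("top");D=np.load("pics/top0.npy");P=cloud(i,W,D);print(W[:3,3])
for n,u,v in[("handle",417,300),("blocktop",408,310),("well",300,270),("catch",304,302),("panel",310,326),("rack",391,205),("btl",438,226)]:
    print(n,P[v,u].round(3))
# handle mask: points z>0.055 near block
m=(np.abs(P[...,2]-.06)<.012)&(np.hypot(*(P[...,:2]-P[300,417,:2]).transpose(2,0,1))<.06)
q=P[m];print(len(q),q.mean(0))
m=(np.abs(P[...,2]-.036)<.006)&(np.hypot(*(P[...,:2]-P[300,417,:2]).transpose(2,0,1))<.08)
q=P[m][:,:2].astype(np.float32);print(len(q),cv2.minAreaRect(q))
m=(P[...,2]>.04)&(P[...,2]<.13)&(np.hypot(*(P[...,:2]-P[280,303,:2]).transpose(2,0,1))<.16)
q=P[m][:,:2].astype(np.float32);print(len(q),cv2.minAreaRect(q))
print(manip.tcp_to_grasp)
E
```

```text
[ 0.43325142 -0.02489487  1.06733908]
handle [ 0.46  -0.223  0.067]
blocktop [ 0.437 -0.208  0.038]
well [0.525 0.044 0.044]
catch [0.45  0.032 0.062]
panel [0.396 0.018 0.041]
rack [ 0.682 -0.168  0.056]
btl [ 0.634 -0.278  0.049]
165 [ 0.45817919 -0.22629607  0.06659946]
897 ((0.4584609270095825, -0.2268914133310318), (0.09011142700910568, 0.07266673445701599), 5.281224250793457)
4803 ((0.4968022108078003, 0.0378599688410759), (0.22912779450416565, 0.15957826375961304), 11.309499740600586)
0.1473
```

```bash
python3 -m pendant '[[[-2.87,-2.03,0],[0,0,0],0],[[-2.87,-2.03,0],[0,0,0],0],[[-2.87,-2.03,0],[0,0,0],0],[[-2.87,-2.03,0],[0,0,0],0],[[-2.87,-2.03,0],[0,0,0],0],[[-2.87,-2.03,0],[0,0,0],0],[[-2.87,-2.03,0],[0,0,0],0],[[-2.87,-2.03,0],[0,0,0],0],[[-2.87,-2.03,0],[0,0,0],0],[[-2.87,-2.03,0],[0,0,0],0],[[-2.87,-2.03,0],[0,0,0],0],[[-2.87,-2.03,0],[0,0,0],0],[[-2.87,-2.03,0],[0,0,0],0],[[-2.87,-2.03,0],[0,0,0],0],[[-2.87,-2.03,0],[0,0,0],0],[[-2.87,-2.03,0],[0,0,0],0]]'
python3 -m pendant '[[[0,0,0],[0,0,6.5],0],[[0,0,0],[0,0,6.5],0],[[0,0,0],[0,0,6.5],0],[[0,0,0],[0,0,6.5],0],[[0,0,0],[0,0,6.5],0],[[0,0,0],[0,0,6.5],0],[[0,0,0],[0,0,6.5],0],[[0,0,0],[0,0,6.5],0],[[0,0,0],[0,0,0],0],[[0,0,0],[0,0,0],0],[[0,0,0],[0,0,0],0]]'
python3 - <<'E'
from h import *
i,W=cam("wrist");im,D=optics.get_image("wrist");np.savez("pics/w1.npz",im=im,D=D,W=W);cv2.imwrite("pics/w1.png",im)
E
```

```text
time_s: 1.43
tool_pos: [0.5112, 0.028, 0.4045]
tcp_rot: [0.198, 0.98, 0.0, -0.0]
ft_force: [0.6, 0.6, 0.4]
opening: 0.0881
grasp_force: 0.0
time_s: 2.35
tool_pos: [0.5106, 0.0297, 0.4046]
tcp_rot: [0.606, 0.795, -0.0, -0.0]
ft_force: [-0.4, 0.3, -0.2]
opening: 0.0881
grasp_force: 0.0
```

View pics/w1.png

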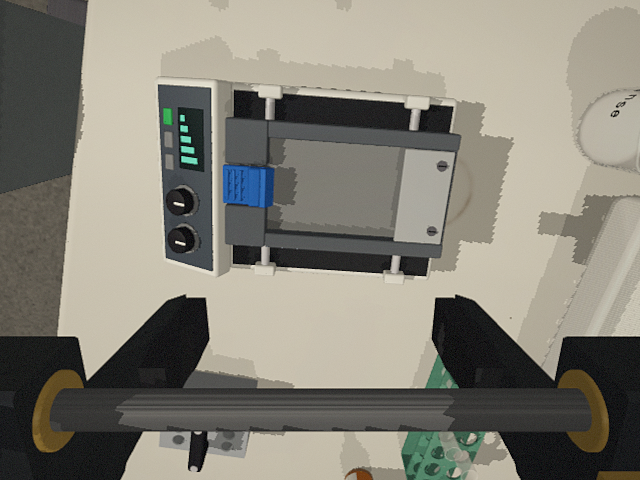

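The wrist view shows the shaker with its panel at (190,175) and the blue catch at (247,186). The well floor spans about (270..397, 140..240), the steel lip's front edge runs (404,149)-(394,240), and the rails' outer edges run (230,118)-(460,134) and (226,245)-(450,256).

```bash
python3 - <<'E'
from h import *
z=np.load("pics/w1.npz");i=optics.camera_info("wrist");W=z["W"];P=cloud(i,W,z["D"])
for u,v in[(330,190),(425,160),(425,230),(350,131),(340,243),(245,140),(500,100),(330,60),(247,186)]:print(u,v,P[v,u].round(4))
box=np.zeros((480,640),bool);box[60:290,150:470]=1
Z=P[...,2]
def r(m,n):
    q=P[m][:,:2].astype(np.float32);b=cv2.minAreaRect(q);print(n,len(q),np.round(b[0],4),np.round(b[1],4),round(b[2],2),'zmed',np.median(P[m][:,2]).round(4))
r(box&(Z>.012)&(Z<.1),"body")
box2=np.zeros_like(box);box2[110:265,222:465]=1
r(box2&(abs(Z-.062)<.006),"top")
f=np.zeros_like(box);f[130:252,262:410]=1
m=(f&(abs(Z-.05)<.005)).astype(np.uint8);m=cv2.morphologyEx(m,cv2.MORPH_OPEN,np.ones((3,3)));r(m>0,"floor")
l=np.zeros_like(box);l[140:252,385:465]=1
g=cv2.cvtColor(z["im"],cv2.COLOR_BGR2GRAY)
n,lab=cv2.connectedComponents(((g>120)&l).astype(np.uint8));k=np.bincount(lab[lab>0]).argmax()
q=np.argwhere(lab==k)[:,::-1];c=cv2.boxPoints(cv2.minAreaRect(q.astype(np.float32)))
X=np.array([ray(i,W,*p,.0635) for p in c]);print("lip",c.round(1).tolist(),X.round(4).tolist(),X.mean(0).round(4))
# row-wise gray profiles for rail edges along columns
for u in(290,320,350,380):
    print(u,[(v,int(g[v,u])) for v in list(range(108,152,2))],[(v,int(g[v,u])) for v in range(222,266,2)])
E
```

```text
330 190 [0.5141 0.0441 0.0498]
425 160 [0.5766 0.088  0.0631]
425 230 [0.5956 0.0354 0.0627]
350 131 [0.5155 0.0934 0.0617]
340 243 [0.5332 0.0059 0.0601]
245 140 [0.441  0.066  0.0611]
500 100 [0.639  0.1505 0.0009]
330 60 [ 0.4875  0.1424 -0.0005]
247 186 [0.4501 0.0325 0.0632]
body 54215 [0.4908 0.0378] [0.2445 0.1603] 11.37 zmed 0.0502
top 15736 [0.5195 0.0468] [0.1798 0.1003] 11.29 zmed 0.0622
floor 11939 [0.5164 0.0455] [0.1085 0.075 ] 11.21 zmed 0.0501
lip [[376.8999938964844, 238.8000030517578], [385.0, 145.89999389648438], [454.3999938964844, 152.0], [446.20001220703125, 244.89999389648438]] [[0.5604, 0.0182, 0.0635], [0.5439, 0.09, 0.0635], [0.5959, 0.0995, 0.0635], [0.6162, 0.0282, 0.0635]] [0.5791 0.059  0.0635]
290 [(108, 33), (110, 37), (112, 37), (114, 33), (116, 37), (118, 28), (120, 30), (122, 58), (124, 92), (126, 91), (128, 91), (130, 88), (132, 88), (134, 87), (136, 89), (138, 69), (140, 126), (142, 122), (144, 121), (146, 125), (148, 122), (150, 124)] [(222, 111), (224, 107), (226, 105), (228, 108), (230, 63), (232, 37), (234, 55), (236, 91), (238, 88), (240, 87)
[... 933 characters left out ...]
 (230, 107), (232, 110), (234, 68), (236, 40), (238, 55), (240, 87), (242, 87), (244, 89), (246, 87), (248, 90), (250, 88), (252, 67), (254, 39), (256, 34), (258, 36), (260, 40), (262, 32), (264, 36)]
380 [(108, 28), (110, 34), (112, 29), (114, 35), (116, 35), (118, 34), (120, 29), (122, 24), (124, 33), (126, 31), (128, 38), (130, 83), (132, 84), (134, 85), (136, 83), (138, 88), (140, 85), (142, 88), (144, 79), (146, 118), (148, 123), (150, 124)] [(222, 123), (224, 124), (226, 126), (228, 100), (230, 109), (232, 106), (234, 108), (236, 64), (238, 42), (240, 51), (242, 86), (244, 87), (246, 89), (248, 83), (250, 89), (252, 90), (254, 67), (256, 40), (258, 39), (260, 36), (262, 41), (264, 39)]
```

```bash
python3 - <<'E'
from h import *
z=np.load("pics/w1.npz");i=optics.camera_info("wrist");W=z["W"];P=cloud(i,W,z["D"]);g=cv2.cvtColor(z["im"],cv2.COLOR_BGR2GRAY)
a=np.radians(11.3);u=P[...,0]*np.cos(a)+P[...,1]*np.sin(a);n=-P[...,0]*np.sin(a)+P[...,1]*np.cos(a);Z=P[...,2]
for lo in(-.085,-.075,-.035,-.03):
    m=(abs(n-lo-.0025)<.0025)&(u>.4)&(u<.64)
    o=[]
    for b in np.arange(.445,.640,.003):
        k=m&(abs(u-b)<.0015);o.append((round(b,3),int(np.median(Z[k])*1e4) if k.any() else None))
    print(lo,o)
m=(abs(u-.52)<.015)
print([(round(b,4),int(np.median(Z[m&(abs(n-b)<.001)])*1e4)) for b in np.arange(-.112,0,.002) if (m&(abs(n-b)<.001)).any()])
# lip edge by intensity on plane z=.062
for v in(160,190,220):
    print(v,[(c,int(g[v,c])) for c in range(384,412,2)])
for p in[(404,149),(394,240)]:
    X=ray(i,W,*p,.0635);print(X@[np.cos(a),np.sin(a),0])
E
```

```text
-0.085 [(np.float64(0.445), 616), (np.float64(0.448), 617), (np.float64(0.451), 620), (np.float64(0.454), 2977), (np.float64(0.457), 2957), (np.float64(0.46), 2651), (np.float64(0.463), 2522), (np.float64(0.466), 500), (np.float64(0.469), 500), (np.float64(0.472), 502), (np.float64(0.475), 502), (np.float64(0.478), 498), (np.float64(0.481), 503), (np.float64(0.484), 498), (np.float64(0.487), 499), (np.float64(0.49), 499), (np.float64(0.493), 500), (np.float64(0.496), 502), (np.float64(0.499), 504), (np.float64(0.502), 503), (np.float64(0.505), 499), (np.float64(0.508), 500), (np.float64(0.511), 499), (np.float64(0.514), 499), (np.float64(0.517), 498), (np.float64(0.52), 501), (np.float64(0.523), 501), (np.float64(0.526), 500), (np.float64(0.529), 500), (np.float64(0.532), 502), (np.float64(0.535), 500), (np.float64(0.538), 499), (np.float64(0.541), 501), (np.float64(0.544), 503), (np.float64(0.547), 498), (np.float64(0.55), 501), (np.float64(0.553), 504), (np.float64(0.556), 502), (np.float64(0.559), 501), (np.float64(0.562), 505), (np.float64(0.565), 499), (np.float64(0.568), 620), 
[... 6965 characters left out ...]
2), 618), (np.float64(-0.01), 618), (np.float64(-0.008), 618), (np.float64(-0.006), 522), (np.float64(-0.004), 338), (np.float64(-0.002), 335)]
160 [(384, 123), (386, 123), (388, 120), (390, 124), (392, 124), (394, 124), (396, 125), (398, 107), (400, 109), (402, 106), (404, 152), (406, 170), (408, 167), (410, 169)]
190 [(384, 123), (386, 123), (388, 124), (390, 123), (392, 123), (394, 118), (396, 105), (398, 104), (400, 150), (402, 169), (404, 169), (406, 169), (408, 169), (410, 168)]
220 [(384, 123), (386, 124), (388, 124), (390, 121), (392, 107), (394, 108), (396, 149), (398, 171), (400, 168), (402, 169), (404, 169), (406, 170), (408, 167), (410, 170)]
0.5655598751066588
0.5670617007481642
```

```bash
python3 -m pendant '[[[0,0,0],[0,0,5.05],0],[[0,0,0],[0,0,5.05],0],[[-3.3,-0.97,0],[0,0,0],0],[[-3.3,-0.97,0],[0,0,0],0],[[-3.3,-0.97,0],[0,0,0],0],[[-3.3,-0.97,0],[0,0,0],0],[[-3.3,-0.97,0],[0,0,0],0],[[-3.3,-0.97,0],[0,0,0],0],[[-3.3,-0.97,0],[0,0,0],0],[[-3.3,-0.97,0],[0,0,0],0],[[0,0,0],[0,0,0],0],[[0,0,0],[0,0,0],0],[[0,0,0],[0,0,0],0]]'
python3 - <<'E'
from h import *
i,W=cam("wrist");im,D=optics.get_image("wrist");np.savez("pics/w2.npz",im=im,D=D,W=W);cv2.imwrite("pics/w2.png",im)
P=cloud(i,W,D);Z=P[...,2];ok=np.hypot(P[...,0]-.458,P[...,1]+.227)<.075
def r(m,n):
    q=P[m][:,:2].astype(np.float32);b=cv2.minAreaRect(q);print(n,len(q),np.round(b[0],4),np.round(b[1],4),round(b[2],2),'zmed',np.median(P[m][:,2]).round(4))
r(ok&(abs(Z-.036)<.003),"top");r(ok&(abs(Z-.068)<.004),"bar")
r(ok&(Z>.003)&(Z<.01),"tongue+flange")
E
```

```text
time_s: 3.48
tool_pos: [0.4568, -0.2397, 0.4047]
tcp_rot: [0.675, 0.738, 0.0, -0.0]
ft_force: [0.8, -0.2, 0.3]
opening: 0.0879
grasp_force: 0.0
top 6535 [ 0.4579 -0.2267] [0.0903 0.0724] 5.44 zmed 0.0358
bar 1295 [ 0.4575 -0.2264] [0.0135 0.0574] 5.57 zmed 0.0676
tongue+flange 1385 [ 0.4617 -0.2234] [0.1123 0.0664] 5.25 zmed 0.0073
```

View pics/w2.png

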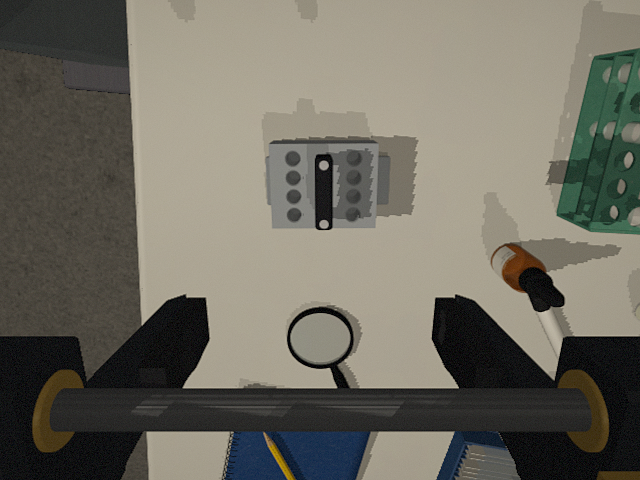

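The block lies with its handle at (323,190) and its tongue to the right at (384,180), so its middle is at (0.458,-0.227), yaw 5.4°. The dropper bottle at (520,265) is clear of the descent.

```bash
python3 -m pendant '[[[1.3,0.22,2],[0,0,-0.35],100],[[0,0,3.5],[0,0,0],150],[[0,0,3.5],[0,0,0],150],[[0,0,3.5],[0,0,0],150],[[0,0,3.0],[0,0,0],150],[[0,0,2.0],[0,0,0],150],[[0,0,1.2],[0,0,0],150],[[0,0,0.6],[0,0,0],150],[[0,0,0.3],[0,0,0],150],[[0,0,0],[0,0,0],150],[[0,0,0],[0,0,0],150]]' 45
python3 -m pendant '[[[0,0,0],[0,0,0],255],[[0,0,0],[0,0,0],255],[[0,0,0],[0,0,0],255],[[0,0,0],[0,0,0],255],[[0,0,0],[0,0,0],255],[[0,0,0],[0,0,0],255],[[0,0,0],[0,0,0],255]]'
```

```text
time_s: 4.45
tool_pos: [0.4581, -0.2268, 0.2096]
tcp_rot: [0.672, 0.74, 0.0, 0.001]
ft_force: [0.6, 0.0, -0.3]
opening: 0.0361
grasp_force: 0.0
time_s: 5.03
tool_pos: [0.4579, -0.2271, 0.2091]
tcp_rot: [0.673, 0.74, 0.0, 0.0]
ft_force: [-0.6, 0.9, 5.9]
opening: 0.0131
grasp_force: 45.0
```

```bash
python3 -m pendant '[[[0,0,-1],[0,0,0],255],[[0,0,-3],[0,0,0],255],[[0,0,-3],[0,0,0],255],[[0,0,-3],[0,0,0],255],[[0,0,-2],[0,0,0],255],[[0,0,-1],[0,0,0],255],[[0,0,0],[0,0,0],255]]'
cat >> h.py <<'E'
def goal(x,h,tilt,y=0,c=(.5167,.0458),yaw=11.3,bo=(.0005,0,.2091)):
    """block with middle x (m, well frame), tongue bottom corner h above floor, tilt deg -> move in tool axes"""
    Rb=R.from_euler("ZY",[yaw,tilt],degrees=True).as_matrix()
    a=np.radians(yaw);o=np.array([c[0]+x*np.cos(a)-y*np.sin(a),c[1]+x*np.sin(a)+y*np.cos(a),.05+h+.06*np.sin(np.radians(tilt))])
    Rt=Rb@np.array([[0,1,0],[1,0,0],[0,0,-1.]])
    t=o-Rt@np.array(bo)
    s=manip.sense();Rc=R.from_quat(s["tcp_rot"]).as_matrix()
    print("TCP goal",t.round(4),"shift cm (current axes)",((t-s["tool_pos"])@Rc*100).round(2),"after-turn axes",((t-s["tool_pos"])@Rt*100).round(2),"turn deg",np.degrees(R.from_matrix(Rc.T@Rt).as_rotvec()).round(2),"| ft",s["ft_force"].round(1),s["ft_torque"].round(2),round(s["opening"],4))
E
python3 -c "
from h import *
goal(-.016,.05,0);goal(-.016,.03,13);goal(-.016,.003,13)"
```

```text
time_s: 5.62
tool_pos: [0.4578, -0.2269, 0.3402]
tcp_rot: [0.673, 0.74, 0.0, 0.001]
ft_force: [0.7, -0.8, -5.1]
opening: 0.0131
grasp_force: 45.0
TCP goal [0.5011 0.0422 0.3091] shift cm (current axes) [26.38  6.87  3.07] after-turn axes [25.54  9.52  3.11] turn deg [ 0.09  0.11 -5.84] | ft [ 0.7 -0.8 -5.1] [-0.06  0.04 -0.04] 0.0131
TCP goal [0.5472 0.0514 0.2972] shift cm (current axes) [26.86 11.55  4.26] after-turn axes [25.54 14.83  0.98] turn deg [13.08 -0.55 -5.83] | ft [ 0.7 -0.8 -5.1] [-0.06  0.04 -0.04] 0.0131
TCP goal [0.5472 0.0514 0.2702] shift cm (current axes) [26.87 11.54  6.96] after-turn axes [25.54 15.43  3.61] turn deg [13.08 -0.55 -5.83] | ft [ 0.7 -0.8 -5.1] [-0.06  0.04 -0.04] 0.0131
```

```bash
python3 -m pendant '[[[1.5,0.6,0],[0,0,0],255],[[3,1.3,0],[0,0,0],255],[[3,1.3,0],[0,0,0],255],[[3,1.3,0],[0,0,0],255],[[3,1.3,0],[0,0,0],255],[[3,1.3,0],[0,0,0],255],[[3,1.3,0],[0,0,0],255],[[3,1.3,0],[0,0,0],255],[[3,0.2,0],[0,0,0],255],[[1.4,0,0],[0,0,0],255],[[0,0,0],[0,0,-3],255],[[0,0,0],[0,0,-2.8],255],[[0,0,0],[4,0,0],255],[[0,0,0],[5,0,0],255],[[0,0,0],[4,0,0],255],[[0,0,0],[0,0,0],255],[[0,0,0],[0,0,0],255]]'
python3 -c "
from h import *
goal(-.016,.03,13)"
```

```text
time_s: 7.03
tool_pos: [0.5309, 0.0502, 0.3372]
tcp_rot: [0.63, 0.768, -0.087, -0.072]
ft_force: [0.1, 0.1, -5.8]
opening: 0.0133
grasp_force: 45.0
TCP goal [0.5472 0.0514 0.2972] shift cm (current axes) [-0.21  2.48  3.53] after-turn axes [-0.2   2.48  3.53] turn deg [-0.   -0.06 -0.02] | ft [ 0.1  0.1 -5.8] [ 0.03 -0.28 -0.01] 0.0133
```

```bash
python3 -m pendant '[[[-0.2,1.2,0.5],[0,0,0],255],[[0,1.28,1.5],[0,0,0],255],[[0,0,1],[0,0,0],255],[[0,0,0.5],[0,0,0],255],[[0,0,0],[0,0,0],255],[[0,0,0],[0,0,0],255]]'
python3 - <<'E'
from h import *
goal(-.016,.003,13)
i,W=cam("wrist");im,D=optics.get_image("wrist");np.savez("pics/w3.npz",im=im,D=D,W=W)
im2,_=optics.get_image("scene");c=cv2.resize(im2[190:340,190:390],(800,600),interpolation=cv2.INTER_CUBIC)
cv2.imwrite("pics/w3.png",np.hstack([cv2.resize(im,(400,300)),cv2.resize(c,(400,300))]))
E
```

```text
time_s: 7.53
tool_pos: [0.5474, 0.0513, 0.299]
tcp_rot: [0.63, 0.768, -0.087, -0.072]
ft_force: [0.1, 0.5, -4.8]
opening: 0.0137
grasp_force: 45.0
TCP goal [0.5472 0.0514 0.2702] shift cm (current axes) [0.01 0.63 2.8 ] after-turn axes [0.01 0.64 2.8 ] turn deg [ 0.03 -0.02 -0.05] | ft [ 0.1  0.5 -4.8] [ 0.02 -0.25  0.03] 0.0137
```

View pics/w3.png

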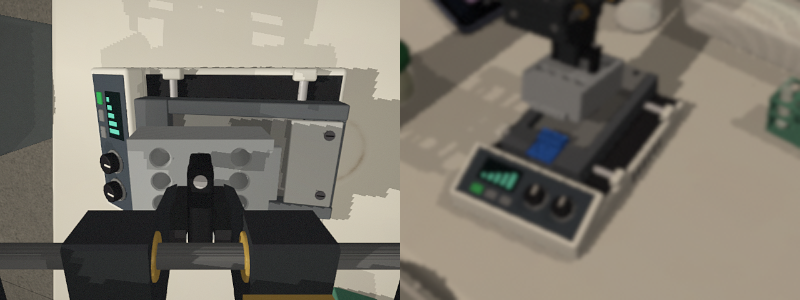

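The left half (wrist view, half scale) shows the block gripped, tilted and hovering over the well just in front of the steel lip, its top face at about (200,145). The right half shows it clear above the carriage, with the blue catch at (548,147) in front.

```bash
python3 - <<'E'
from h import *
z=np.load("pics/w3.npz");i=optics.camera_info("wrist");W=z["W"];P=cloud(i,W,z["D"]);g=cv2.cvtColor(z["im"],cv2.COLOR_BGR2GRAY)
a=np.radians(11.3);M=np.array([[np.cos(a),np.sin(a),0],[-np.sin(a),np.cos(a),0],[0,0,1]])
Q=(P-[.5167,.0458,.05])@M.T
box=np.zeros(g.shape,bool);box[235:330,225:430]=1
s=box&(Q[...,2]>.03)&(Q[...,2]<.095)&(z["D"]>0)
q=Q[s]
for _ in range(6):
    c=q.mean(0);n=np.linalg.svd(q-c,full_matrices=False)[2][2];n*=np.sign(n[2]);q=q[abs((q-c)@n)<.003]
print(len(q),"normal",n.round(4),"tilt",np.degrees(np.arctan2(n[0],n[2])).round(2),"roll",np.degrees(np.arctan2(n[1],n[2])).round(2),"height at tip line: c",c.round(4))
# block frame along n
full=(abs((Q-c)@n)<.0015)&(Q[...,0]>-.1)&(Q[...,0]<.06)&(abs(Q[...,1])<.06)
f=Q[full];ex=np.array([n[2],0,-n[0]]);
pts=np.stack([(f-c)@ex,f[:,1]],1).astype(np.float32)
print("left edge y by x:",[(round(x,3),round(np.percentile(pts[abs(pts[:,0]-x)<.004,1],99),4)) for x in np.arange(-.03,.04,.01)])
print("x ext",np.percentile(pts[:,0],[.3,99.7]).round(4), "center-> block top plane pt z", c.round(4), ex.round(3))
# expected with goal model
s0=manip.sense();Rc=R.from_quat(s0["tcp_rot"]).as_matrix();o=s0["tool_pos"]+Rc@[.0005,0,.2091];bo=(o-[.5167,.0458,.05])@M.T
nb=M@(-Rc[:,2]);print("model origin",bo.round(4),"n",nb.round(4),"model top plane dist of c",((c-bo)@nb).round(4))
r=(Q[...,2]>.009)&(Q[...,2]<.015)&(Q[...,1]>.03)&(Q[...,1]<.06)&(abs(Q[...,0])<.04)
print("rail y",np.percentile(Q[r][:,1],[1,50,99]).round(4))
E
```

```text
8732 normal [ 0.2209 -0.0263  0.9749] tilt 12.77 roll -1.54 height at tip line: c [-0.0012  0.0181  0.0783]
left edge y by x: [(np.float64(-0.03), np.float32(0.0362)), (np.float64(-0.02), np.float32(0.0361)), (np.float64(-0.01), np.float32(0.0362)), (np.float64(0.0), np.float32(0.0361)), (np.float64(0.01), np.float32(0.036)), (np.float64(0.02), np.float32(0.0361)), (np.float64(0.03), np.float32(0.0358)), (np.float64(0.04), np.float32(0.0357))]
x ext [-0.0519  0.0377] center-> block top plane pt z [-0.0012  0.0181  0.0783] [ 0.975  0.    -0.221]
model origin [-0.0156 -0.0001  0.0459] n [2.234e-01 2.000e-04 9.747e-01] model top plane dist of c 0.0349
rail y [0.0383 0.0446 0.0505]
```

```bash
python3 -m pendant '[[[0.62,0,0],[0,-1.5,0],255],[[0,0.16,0.7],[0,0,0],255],[[0,0.23,1.0],[0,0,0],255],[[0,0.16,0.7],[0,0,0],255],[[0,0.07,0.3],[0,0,0],255],[[0,0,0],[0,0,0],255],[[0,0,0],[0,0,0],255]]'
python3 -c "
from h import *
goal(-.016,.003,13)"
python3 -m pendant '[[[0,0.01,0.06],[0,0,0],255],[[0,0.01,0.06],[0,0,0],255],[[0,0,0],[0,0,0],255]]'
python3 -m pendant '[[[0,0.01,0.06],[0,0,0],255],[[0,0.01,0.06],[0,0,0],255],[[0,0,0],[0,0,0],255]]'
```

```text
time_s: 8.22
tool_pos: [0.5461, 0.0567, 0.2711]
tcp_rot: [0.629, 0.769, -0.096, -0.062]
ft_force: [-0.0, 0.1, -4.7]
opening: 0.0135
grasp_force: 45.0
TCP goal [0.5472 0.0514 0.2702] shift cm (current axes) [-0.54  0.02  0.1 ] after-turn axes [-0.54  0.02  0.09] turn deg [-0.03  1.48 -0.05] | ft [-0.   0.1 -4.7] [ 0.03 -0.28  0.01] 0.0135
time_s: 8.47
tool_pos: [0.546, 0.0567, 0.2703]
tcp_rot: [0.629, 0.769, -0.096, -0.062]
ft_force: [-0.3, 0.3, -5.2]
opening: 0.0134
grasp_force: 45.0
time_s: 8.72
tool_pos: [0.5459, 0.0567, 0.2689]
tcp_rot: [0.629, 0.769, -0.096, -0.062]
ft_force: [-0.1, -0.1, -5.5]
opening: 0.0133
grasp_force: 45.0
```

```bash
python3 -m pendant '[[[0,0.01,0.05],[0,0,0],255],[[0,0,0],[0,0,0],255],[[0,0,0],[0,0,0],255]]'
python3 -m pendant '[[[0,0.01,0.05],[0,0,0],255],[[0,0,0],[0,0,0],255],[[0,0,0],[0,0,0],255]]'
python3 -m pendant '[[[0,0.01,0.05],[0,0,0],255],[[0,0,0],[0,0,0],255],[[0,0,0],[0,0,0],255]]'
```

```text
time_s: 8.97
tool_pos: [0.5459, 0.0567, 0.2684]
tcp_rot: [0.629, 0.769, -0.096, -0.062]
ft_force: [-1.0, 0.4, -5.5]
opening: 0.0134
grasp_force: 45.0
time_s: 9.22
tool_pos: [0.5459, 0.0567, 0.2679]
tcp_rot: [0.629, 0.769, -0.096, -0.062]
ft_force: [0.9, 0.1, -5.6]
opening: 0.0134
grasp_force: 45.0
time_s: 9.47
tool_pos: [0.5459, 0.0566, 0.2675]
tcp_rot: [0.629, 0.769, -0.096, -0.062]
ft_force: [-0.9, -0.9, -4.3]
opening: 0.0134
grasp_force: 45.0
```

```bash
python3 -m pendant '[[[0,0.01,0.05],[0,0,0],255],[[0,0,0],[0,0,0],255],[[0,0,0],[0,0,0],255]]'
python3 -m pendant '[[[0,0.01,0.05],[0,0,0],255],[[0,0,0],[0,0,0],255],[[0,0,0],[0,0,0],255]]'
```

```text
time_s: 9.72
tool_pos: [0.5458, 0.0566, 0.2671]
tcp_rot: [0.629, 0.769, -0.096, -0.062]
ft_force: [-1.9, -0.9, -1.0]
opening: 0.0135
grasp_force: 45.0
time_s: 9.97
tool_pos: [0.5457, 0.0565, 0.2668]
tcp_rot: [0.629, 0.769, -0.096, -0.062]
ft_force: [-4.0, -2.1, 4.1]
opening: 0.0139
grasp_force: 45.1
```

```bash
python3 -m pendant '[[[0,-0.01,-0.07],[0,0,0],255],[[0,0.24,-0.055],[0,0,0],255],[[0,0.24,-0.055],[0,0,0],255],[[0,0.24,-0.055],[0,0,0],255],[[0,0,0],[0,0,0],255],[[0,0,0],[0,0,0],255]]'
python3 -c "
from h import *
goal(0.000,-.0003,13,bo=(-.005,0,.2091))"
```

```text
time_s: 10.47
tool_pos: [0.5535, 0.0583, 0.2669]
tcp_rot: [0.629, 0.769, -0.095, -0.062]
ft_force: [-0.4, -1.2, -2.2]
opening: 0.0131
grasp_force: 45.1
TCP goal [0.5618 0.0599 0.2669] shift cm (current axes) [-0.01  0.83 -0.19] after-turn axes [-0.    0.83 -0.2 ] turn deg [ 0.05  1.48 -0.03] | ft [-0.4 -1.2 -2.2] [ 0.09 -0.12  0.01] 0.0131
```

```bash
python3 -m pendant '[[[0,0.2,-0.045],[0,0,0],255],[[0,0.2,-0.045],[0,0,0],255],[[0,0,0],[0,0,0],255],[[0,0,0],[0,0,0],255]]'
python3 -m pendant '[[[0,0.15,-0.034],[0,0,0],255],[[0,0.1,-0.022],[0,0,0],255],[[0,0,0],[0,0,0],255],[[0,0,0],[0,0,0],255]]'
```

```text
time_s: 10.8
tool_pos: [0.5573, 0.059, 0.267]
tcp_rot: [0.629, 0.769, -0.095, -0.062]
ft_force: [-2.3, 0.6, -1.6]
opening: 0.0135
grasp_force: 45.0
time_s: 11.13
tool_pos: [0.5598, 0.0595, 0.267]
tcp_rot: [0.629, 0.769, -0.096, -0.062]
ft_force: [-1.5, 0.2, -0.1]
opening: 0.0132
grasp_force: 45.0
```

```bash
python3 -c "
from h import *
for x,t in((-.001,11),(-.0005,9),(-.0005,7)):goal(x,.0,t,bo=(-.005,0,.2091))"
```

```text
TCP goal [0.5539 0.0583 0.2667] shift cm (current axes) [ 0.   -0.58  0.16] after-turn axes [ 0.   -0.58  0.14] turn deg [-1.99  1.49 -0.01] | ft [-1.5  0.2 -0.1] [ 0.02  0.22 -0.02] 0.0132
TCP goal [0.5473 0.057  0.2659] shift cm (current axes) [ 0.01 -1.21  0.39] after-turn axes [ 0.   -1.24  0.31] turn deg [-3.99  1.49  0.01] | ft [-1.5  0.2 -0.1] [ 0.02  0.22 -0.02] 0.0132
TCP goal [0.5402 0.0556 0.2649] shift cm (current axes) [ 0.02 -1.89  0.66] after-turn axes [ 0.   -1.95  0.46] turn deg [-5.99  1.49  0.04] | ft [-1.5  0.2 -0.1] [ 0.02  0.22 -0.02] 0.0132
```

```bash
python3 -m pendant '[[[0,-0.29,0.08],[-1,0,0],255],[[0,-0.29,0.07],[-1,0,0],255],[[0,-0.32,0.105],[-1,0,0],255],[[0,-0.32,0.1],[-1,0,0],255],[[0,0,0],[0,0,0],255],[[0,0,0],[0,0,0],255]]'
python3 -c "
from h import *
for x,t in((-.0005,9),(-.0005,7)):goal(x,.0,t,bo=(-.005,0,.2091))"
```

```text
time_s: 11.63
tool_pos: [0.5474, 0.0569, 0.2663]
tcp_rot: [0.631, 0.772, -0.068, -0.039]
ft_force: [1.4, -0.1, -0.0]
opening: 0.0131
grasp_force: 45.0
TCP goal [0.5473 0.057  0.2659] shift cm (current axes) [ 0.02 -0.    0.04] after-turn axes [ 0.01 -0.    0.04] turn deg [0.1  1.5  0.05] | ft [ 1.4 -0.1 -0. ] [ 0.1  -0.16 -0.01] 0.0131
TCP goal [0.5402 0.0556 0.2649] shift cm (current axes) [ 0.02 -0.7   0.25] after-turn axes [ 0.01 -0.71  0.23] turn deg [-1.9   1.5   0.07] | ft [ 1.4 -0.1 -0. ] [ 0.1  -0.16 -0.01] 0.0131
```

```bash
python3 -m pendant '[[[0,-0.35,0.12],[-1,0,0],255],[[0,-0.35,0.11],[-0.9,0,0],255],[[0,0,0],[0,0,0],255],[[0,0,0],[0,0,0],255]]'
python3 - <<'E'
from h import *
for x,t in((-.0005,7),(-.0005,5)):goal(x,.0,t,bo=(-.005,0,.2091))
i,W=cam("wrist");im,D=optics.get_image("wrist");np.savez("pics/w4.npz",im=im,D=D,W=W);cv2.imwrite("pics/w4.png",im)
E
```

```text
time_s: 11.97
tool_pos: [0.5405, 0.0554, 0.2651]
tcp_rot: [0.632, 0.773, -0.055, -0.029]
ft_force: [3.3, 0.1, 2.6]
opening: 0.0136
grasp_force: 45.0
TCP goal [0.5402 0.0556 0.2649] shift cm (current axes) [ 0.03 -0.02  0.03] after-turn axes [ 0.03 -0.02  0.03] turn deg [0.   1.51 0.1 ] | ft [3.3 0.1 2.6] [ 0.16 -0.49  0.02] 0.0136
TCP goal [0.5331 0.0542 0.2635] shift cm (current axes) [ 0.03 -0.73  0.25] after-turn axes [ 0.03 -0.73  0.23] turn deg [-2.    1.51  0.13] | ft [3.3 0.1 2.6] [ 0.16 -0.49  0.02] 0.0136
```

View pics/w4.png

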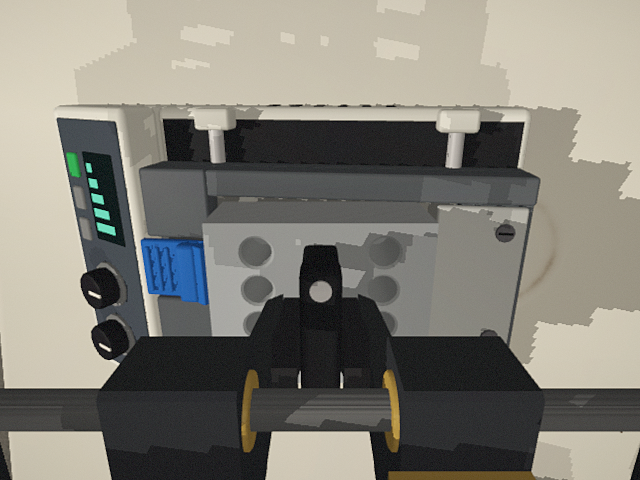

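The tilted block sits in the well with its tongue beneath the lip. The lip edge is at x≈437, the block's front face is against the blue catch at (200,270), and the side gaps are even.

```bash
python3 -m pendant '[[[0,0,0],[0,0,0],150],[[0,0,0],[0,0,0],150],[[0,0,0],[0,0,0],150],[[0,0,-1],[0,0,0],150],[[0,0,-2],[0,0,0],150],[[0,0,-3],[0,0,0],150],[[0,0,-3],[0,0,0],255],[[0,0,0],[-3.5,0,0],255],[[0,0,0],[-3.5,1.5,0],255],[[0,0,0],[0,0,0],255],[[0,0,0],[0,0,0],255],[[0,0,0],[0,0,0],255]]'
python3 - <<'E'
from h import *
a=np.radians(11.3);s=manip.sense();Rc=R.from_quat(s["tcp_rot"]).as_matrix()
print("down",Rc[:,2].round(3))
t=np.array([.5167-.038*np.cos(a),.0458-.038*np.sin(a),.166+.11])
print("press hover",((t-s["tool_pos"])@Rc*100).round(2),t)
i,W=cam("wrist");im,D=optics.get_image("wrist");np.savez("pics/w5.npz",im=im,D=D,W=W);cv2.imwrite("pics/w5.png",im)
P=cloud(i,W,D);M=np.array([[np.cos(a),np.sin(a),0],[-np.sin(a),np.cos(a),0],[0,0,1]]);Q=(P-[.5167,.0458,.05])@M.T
for x in(-.042,-.02,.02,.042):
    k=(abs(Q[...,0]-x)<.002)&(abs(Q[...,1]-.02)<.012)&(Q[...,2]>.02)&(Q[...,2]<.07);print(x,np.median(Q[k][:,2]).round(4) if k.any() else None,k.sum())
E
```

```text
time_s: 13.02
tool_pos: [0.5505, 0.0598, 0.3535]
tcp_rot: [0.632, 0.775, -0.002, -0.002]
ft_force: [-0.2, -0.3, -0.1]
opening: 0.0005
grasp_force: 0.0
down [-0.005 -0.001 -1.   ]
press hover [-0.69 -7.35  7.79] [0.47943664 0.03835405 0.276     ]
-0.042 None 0
-0.02 0.0451 134
0.02 0.0412 269
0.042 0.0384 241
```

View pics/w5.png

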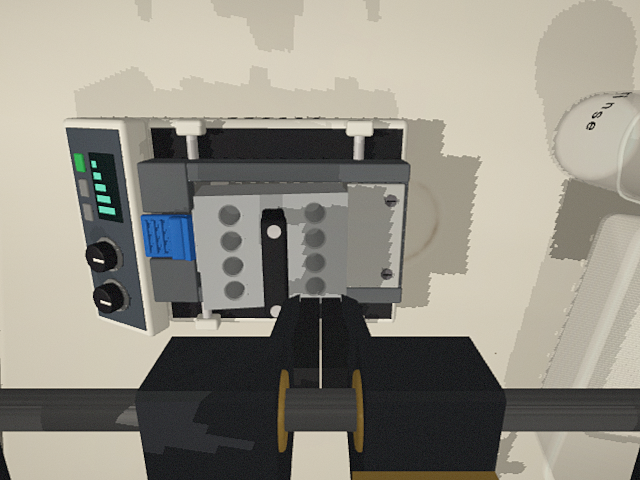

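```bash
python3 - <<'E'
from h import *
z=np.load("pics/w5.npz");i=optics.camera_info("wrist");W=z["W"];P=cloud(i,W,z["D"]);a=np.radians(11.3);M=np.array([[np.cos(a),np.sin(a),0],[-np.sin(a),np.cos(a),0],[0,0,1]]);Q=(P-[.5167,.0458,.05])@M.T
box=np.zeros((480,640),bool);box[185:300,195:345]=1
q=Q[box&(Q[...,2]>.03)&(Q[...,2]<.055)]
for _ in range(8):
    c=q.mean(0);n=np.linalg.svd(q-c,full_matrices=False)[2][2];n*=np.sign(n[2]);q=q[abs((q-c)@n)<.0015]
print(len(q),"tilt",np.degrees(np.arcsin(n[0])).round(2),"roll",np.degrees(np.arcsin(n[1])).round(2),c.round(4))
ex=np.array([n[2],0,-n[0]]);b=cv2.minAreaRect(np.stack([(q-c)@ex,q[:,1]],1).astype(np.float32));print(b)
for u in range(200,345,20):pass
r=(abs(Q[...,2]-.012)<.003)&(abs(Q[...,0])<.04)
yy=Q[...,1]
print("left rail inner",np.percentile(yy[r&(yy>.03)&(yy<.055)],[1,99]).round(4))
for x in(-.04,-.02,0,.02,.04): 
    k=q[abs(q[:,0]-x)<.003];print(x,k[:,1].min().round(4),k[:,1].max().round(4))
E
```

```text
8270 tilt 7.04 roll 0.42 [0.0091 0.0053 0.0425]
((-0.00382942333817482, 0.00189875066280365), (0.08904485404491425, 0.06993590295314789), 0.10473746806383133)
left rail inner [0.0362 0.0505]
-0.04 -0.0292 0.0365
-0.02 -0.0302 0.0366
0 -0.0309 0.0366
0.02 -0.0302 0.0367
0.04 -0.0313 0.0369
```

```bash
python3 -m pendant '[[[-0.3,-2,0],[0,0,0],255],[[-0.4,-3.35,0],[0,0,0],255],[[0,-2,0],[0,0,0],255],[[0,0,2],[0,0,0],255],[[0,0,3],[0,0,0],255],[[0,0,2],[0,0,0],255],[[0,0,0.8],[0,0,0],255],[[0,0,0.3],[0,0,0],255],[[0,0,0.2],[0,0,0],255],[[0,0,0],[0,0,0],255],[[0,0,0],[0,0,0],255]]'
python3 -m pendant '[[[0,0,0.2],[0,0,0],255],[[0,0,0.2],[0,0,0],255],[[0,0,0.2],[0,0,0],255],[[0,0,0],[0,0,0],255]]'
```

```text
time_s: 13.98
tool_pos: [0.4801, 0.0383, 0.272]
tcp_rot: [0.632, 0.775, -0.0, -0.0]
ft_force: [-0.3, -0.7, 0.0]
opening: 0.0003
grasp_force: 0.0
time_s: 14.32
tool_pos: [0.4798, 0.0383, 0.2651]
tcp_rot: [0.632, 0.775, -0.001, -0.001]
ft_force: [0.9, 0.3, 1.3]
opening: 0.0007
grasp_force: 0.7
```

```bash
for k in 1 2; do python3 -m pendant '[[[0,0,0.15],[0,0,0],255],[[0,0,0.15],[0,0,0],255],[[0,0,0.15],[0,0,0],255],[[0,0,0],[0,0,0],255]]'; done
```

```text
time_s: 14.65
tool_pos: [0.4797, 0.0384, 0.2605]
tcp_rot: [0.632, 0.775, -0.001, -0.001]
ft_force: [-0.3, 0.4, 0.8]
opening: 0.0005
grasp_force: 0.0
time_s: 14.98
tool_pos: [0.4798, 0.0383, 0.2558]
tcp_rot: [0.632, 0.775, -0.001, -0.001]
ft_force: [-0.8, -0.6, -0.2]
opening: 0.0004
grasp_force: 0.0
```

```bash
python3 -m pendant '[[[0,0,0.1],[0,0,0],255],[[0,0,0.1],[0,0,0],255],[[0,0,0],[0,0,0],255],[[0,0,0],[0,0,0],255]]'; python3 -m pendant '[[[0,0,0.1],[0,0,0],255],[[0,0,0.1],[0,0,0],255],[[0,0,0],[0,0,0],255],[[0,0,0],[0,0,0],255]]'
```

```text
time_s: 15.32
tool_pos: [0.4798, 0.0383, 0.2541]
tcp_rot: [0.632, 0.775, -0.001, -0.001]
ft_force: [0.2, -0.1, 0.6]
opening: 0.0008
grasp_force: 0.0
time_s: 15.65
tool_pos: [0.4798, 0.0383, 0.2524]
tcp_rot: [0.632, 0.775, -0.0, -0.001]
ft_force: [-1.6, 0.1, 3.9]
opening: 0.0006
grasp_force: 2.1
```

```bash
python3 -m pendant '[[[0,0,0.1],[0,0,0],255],[[0,0,0],[0,0,0],255],[[0,0,0],[0,0,0],255]]'; python3 -m pendant '[[[0,0,0.1],[0,0,0],255],[[0,0,0],[0,0,0],255],[[0,0,0],[0,0,0],255]]'
```

```text
time_s: 15.9
tool_pos: [0.4797, 0.0384, 0.2523]
tcp_rot: [0.632, 0.775, -0.0, -0.0]
ft_force: [-4.5, 0.1, 15.8]
opening: 0.0003
grasp_force: 7.9
time_s: 16.15
tool_pos: [0.4796, 0.0384, 0.2522]
tcp_rot: [0.632, 0.775, -0.0, 0.0]
ft_force: [-8.6, 0.6, 27.9]
opening: 0.0004
grasp_force: 13.5
```

```bash
python3 -m pendant '[[[0,0,-0.3],[0,0,0],255],[[0,0,-2],[0,0,0],255],[[0,0,-3],[0,0,0],255],[[0,0,-3],[0,0,0],255],[[0,0,-3],[0,0,0],255],[[-2,2,-1],[0,0,0],255],[[-2,2,0],[0,0,0],255],[[0,0,0],[0,0,0],255],[[0,0,0],[0,0,0],255],[[0,0,0],[0,0,0],255]]'
python3 - <<'E'
from h import *
i,W=cam("wrist");im,D=optics.get_image("wrist");np.savez("pics/w6.npz",im=im,D=D,W=W);cv2.imwrite("pics/w6.png",im)
P=cloud(i,W,D);a=np.radians(11.3);M=np.array([[np.cos(a),np.sin(a),0],[-np.sin(a),np.cos(a),0],[0,0,1]]);Q=(P-[.5167,.0458,.05])@M.T
q=Q[(abs(Q[...,0])<.05)&(abs(Q[...,1])<.045)&(Q[...,2]>.031)&(Q[...,2]<.052)]
for _ in range(8):
    c=q.mean(0);n=np.linalg.svd(q-c,full_matrices=False)[2][2];n*=np.sign(n[2]);q=q[abs((q-c)@n)<.0015]
print(len(q),"tilt",np.degrees(np.arcsin(n[0])).round(2),"roll",np.degrees(np.arcsin(n[1])).round(2),c.round(4),cv2.minAreaRect(q[:,:2].astype(np.float32)))
h=cv2.cvtColor(im,cv2.COLOR_BGR2HSV);b=cv2.inRange(h,(100,120,60),(125,255,255))>0
b&=(abs(Q[...,1])<.04)&(abs(Q[...,0]+.06)<.04)
bp=Q[b];print("blue now x",np.percentile(bp[:,0],[1,50,99]).round(4),"z",np.percentile(bp[:,2],[1,99]).round(4))
z=np.load("pics/w1.npz");Q1=(cloud(i,z["W"],z["D"])-[.5167,.0458,.05])@M.T
b=(cv2.inRange(cv2.cvtColor(z["im"],cv2.COLOR_BGR2HSV),(100,120,60),(125,255,255))>0)&(abs(Q1[...,1])<.04)&(abs(Q1[...,0]+.06)<.04)
bp=Q1[b];print("blue before x",np.percentile(bp[:,0],[1,50,99]).round(4),"z",np.percentile(bp[:,2],[1,99]).round(4))
m=(Q[...,2]>.012-.05)&(Q[...,2]<.05)&(abs(Q[...,0]+.026)<.14)&(abs(Q[...,1])<.1)
E
```

```text
time_s: 16.98
tool_pos: [0.5268, 0.0074, 0.3724]
tcp_rot: [0.632, 0.775, -0.001, -0.002]
ft_force: [-1.0, 0.1, -0.2]
opening: 0.0005
grasp_force: 0.0
11029 tilt 0.01 roll 0.04 [0.0019 0.003  0.0358] ((0.0016867667436599731, 0.00046505779027938843), (0.07219640910625458, 0.09026959538459778), 89.9231185913086)
blue now x [-0.0865 -0.0657 -0.0483] z [0.0106 0.0208]
blue before x [-0.0866 -0.0664 -0.0483] z [0.0099 0.0207]
```

View pics/w6.png

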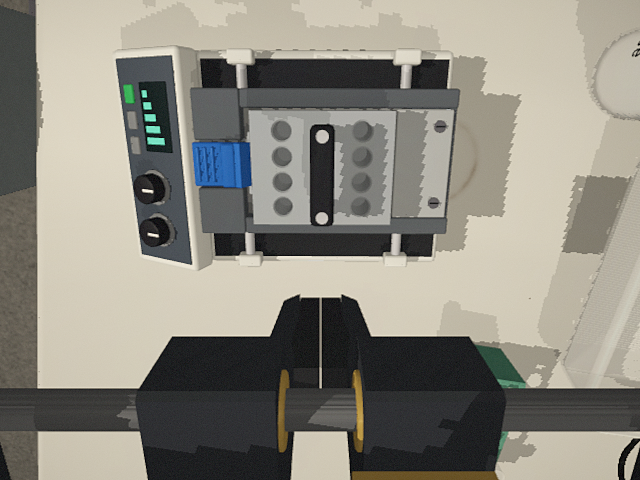

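The block lies level in the well, with its top at 35.8 mm over the floor and 0.0° tilt. Its tongue is under the lip (front edge at x≈394), and the blue catch (245,165) is back at its home position over the flange. The arm is clear.

```bash
python3 -c "
from cell import manip
print(manip.finish_job())"
```

```text
the job is handed in; nothing more can be done
None
```

The tube block is in the shaker's well: level on the floor, tongue under the lip, catch sprung home and the gripper clear. I handed the job in at about 17 s; no verdict came back, and I did not re-measure the shaker or the bystanders, though nothing on the path came near the rack, jar, bottle or beaker.

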